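# Coffee ladle from drip rail to storage rail

## Task

The coffee ladle on the drip rail is dry: take it off the rail's open end by lifting its eye over the upturned end stop, and thread it over the end stop of the neighbouring storage rail, so that it ends up hanging freely and still at the bottom of the dip in the middle of that rail. Do not let the ladle touch the ledge on the way, and leave the cezve, the sugar jar and the cup where they stand.

Things in the scene. Friction and masses are not known exactly. Their poses are not given: they have to be found in the camera images.
- drip_stand: Fixed drip stand: steel tray 170 x 80 mm, 16 mm high, and above it a rail of 8 mm round dark steel bar, its axis straight and level at z = 200 mm. Origin on the ledge under the rail's middle; z up, x along the rail from its open end (x = -70 mm, towards the robot) to its post (x = 80 mm). Stands left or right of the storage stand, turned up to 0.3 rad.
- store_stand: Fixed storage stand: flat wooden base 170 x 80 mm, 12 mm thick, and a rail of 8 mm round dark steel bar, axis level at z = 215 mm but for a V-shaped dip in its middle. Origin on the ledge under the dip; z up, x along the rail from its open end (x = -70 mm, towards the robot) to its post (x = 80 mm). Turned up to 0.3 rad.
- drip_stand_tip (a point): On the drip rail's axis at its open end, where the bar turns straight up as an end stop; the stop's rounded top is 18 mm above this point, the highest part of the stand.
- store_stand_tip (a point): On the storage rail's axis at its open end, where the bar turns straight up as an end stop; the stop's rounded top is 18 mm above this point, the highest part of the stand.
- store_dip (a point): On the storage rail's axis at the bottom of its V-shaped dip, which spans 20 mm either way along the rail and is 10 mm deep (axis here 205 mm above the ledge). The ladle hangs rightly when its origin is here. Axes as for the storage stand.
- ladle: Steel coffee ladle, about 110 g, hanging on the drip rail by a closed kite-shaped eye of 5 mm wire. Origin in the eye, on the rail's axis while it hangs; z up, x along the rail; the eye lies in the y-z plane. Wire centre line: top corner at z = 9, sides 36 apart from z = -9 to -27, bottom corner at z = -47 mm; upper sides slope 45 degrees. Stem and 52 mm bowl reach down to z = -132 mm.
- ladle_grip (a point): Centre of the ladle's dark wooden grip block above the eye: 14 mm (x) by 18 mm (y) by 34 mm high, 33 mm above the ladle's origin. Raised 14 mm from hanging, the eye just clears an end stop; raised over 30 mm, its bottom corner meets the rail from below; 20 to 25 mm is right.
- cezve: Bystander: steel cezve, 84 mm wide and 75 mm high, with a wooden handle reaching 165 mm along +y and 104 mm high. Origin at the centre of its underside. Behind it, far left and well clear of the work, stands a fixed three-tier cup stand 164 mm wide and 300 mm high.
- sugar_jar: Bystander: closed glass sugar jar, 72 mm diameter, 100 mm high. Origin at the centre of its underside.
- cup: Bystander: porcelain mug, 68 mm diameter, 58 mm high, on a 96 mm plastic coaster 5 mm thick. Origin at the centre of its underside.
- table: The tiled ledge, top at z = 0.
There are look-alikes about, which are no part of the job. Of the things that look like the store_stand, take the one that is farthest from the robot's base at the start.

How it is judged:
By the outcome, as a careful person would: the job done as asked, in the order asked, and still so for the second after the job is handed in, with the robot touching nothing.
It also fails if it takes over 51 s, if anything falls off the work surface, if the arm or the gripper's body presses on something with over 40 N, if the wrist force passes 120 N, or if a joint passes its speed limit or range.

## Robot

A 6-joint arm with a two-finger parallel gripper is mounted at the origin on the work surface. World frame = base frame: x ahead of the robot, y to its left, z up, the work surface at z = 0. Lengths are in m, angles in rad, forces in N, time in s.
With the tool pointing down it reaches from about 0.35 to 0.975 m from the base axis. Payload 4.9 kg.
Tool frame: the origin (TCP) lies on the centre line of the jaws, within the pads' length; the fingertips stand 14 mm ahead of it and the grasp point (between the pads) lies 5 mm behind it (manip.nose_length is the distance from the TCP to the fingertips, in m); z points along the fingers, y is the line along which they close (so a half turn about z gives the same grasp; the last joint's range is limited). The gripper opens to 85 mm and grips with 20 to 120 N. Pads are 22 mm wide; open, the fingers measure 114 mm over their backs; the gripper's body (76 mm by 85 mm) begins 54 mm behind the grasp point. The pads swing forward as they close: fully open they stand 13 mm farther back than shut.
Start: joints at [1.016, 0.053, 1.613, -0, 1.476, -0.119], TCP at [0.264, 0.567, 0.245] pointing down, gripper open.
Joint ranges: [-3.01, 3.01], [-1.01, 2.22], [0.06, 2.58], [-1.02, 4.17], [0.09, 2.62], [-3.14, 3.14]. Speed limits (rad/s): [2.57, 2.57, 3.14, 3.14, 3.14, 3.14].

## Interface

Orientations are given as a unit quaternion [w, x, y, z].
In Python, from plant import manip, imaging gives the robot as it stands.
- The arm moves only by the tool play_rows, never from a script. Its argument "commands" is a list of rows, each a list of 6 numbers: the shift along the tool's x, y, z in mm, then the turn, a rotation vector about the tool's x, y, z in degrees. A call has 1 to 5 rows; each row shifts and turns the commanded pose from where the row before left it, along the tool's axes as they then stand; what a row does not reach is not made up. A row lasts 1/12 s, in which the tool goes at most 41.7 mm and 7.16 degrees, less where a joint would pass 70% of its speed; a pose out of reach is approached as far as the arm can. A call is refused whole if a number of a shift passes 41.7 or a number of a turn 7.16, either way. A call with a gripper value outside its range is refused whole. "hand" is the finger opening in mm, from 0 to 85.4, set as the call begins (left out, the last holds). The fingers move at their own pace and stop on an object; the grip force is fixed at half the most. Time passes only in rows, so rows that do not move let the fingers close. It gives the time, the measured TCP pose, the force, the opening and the grip force at its end, in the units of the state.
- manip.state(): the state, without advancing time (a new reading comes with each control period).
- imaging.grab_frame(name): name is "scene" or "top" or "wrist"; returns a dict with "image" (420x560x3 uint8, red, green, blue), "fx", "fy", "cx", "cy" (pixels), "k1" (the pictures are not rectified: a ray, as slopes to the right and down, at radius r is drawn at 1 + k1 r^2 times it, then the intrinsics apply), "R" (3x3) and "t" (3): a world point X has camera coordinates R X + t; the wrist camera has in their place "mount" (4x4, takes a point from camera to tool coordinates, whose origin is the TCP and whose axes are the flange's). Camera axes: x right, y down, z forward; pixel columns grow to the right and rows downward; lengths in m; the calibration is good to about 2 mm. A picture is of the moment at which its call begins: read the wrist's pose just before it. There is no depth.
- manip.job_done(): hands the job in; it is judged then, once.
The state is a dict: "time": time; "joint_pos": joint angles; "joint_vel": joint speeds; "joint_efforts": joint torques, N m; "tool_pos": TCP position; "tool_rot": TCP orientation; "contact_force": force on the tool from outside, world axes, zero at the start; "ft_torque": the same for the moment, N m; "gripper_width": opening from 0.0 (shut) to 1.0 (fully open); "grasp_force": force on a finger pad.
Only numpy, scipy, OpenCV 4.12 (cv2) and the standard library are available. Lean on these libraries where they do the work, as an engineer would, in place of code of your own. Each camera call takes 0.05 s, during which the arm holds its last target. There are 200 camera calls.

## Working session

There is one attempt and no reset: what is moved stays moved. The work goes in short steps, Python scripts to look and compute and a tool call to move; the robot and the scene stay as the last step left them, time stands still between calls to the robot, and variables do not carry over. Pictures are saved under pics/ and viewed, at most 10 in all, crops included, and the job is handed in when it is done.

Besides the shell and the picture viewer there is one more tool, called by a JSON object that holds its "fn" and its "kwargs". play_rows: Moves the arm, as the interface text tells. Its arguments: {"type":"object","properties":{"commands":{"type":"array","items":{"type":"array","items":{"type":"number"}}},"hand":{"type":"number"}},"required":["commands"]}

```bash
ls; mkdir -p pics
python3 - <<'E'
from plant import manip, imaging
import cv2,pickle,numpy as np
s=manip.state(); print({k:np.round(v,3) for k,v in s.items()})
for n in("scene","top"):
    f=imaging.grab_frame(n); pickle.dump(f,open(f'{n}.pkl','wb'))
    cv2.imwrite(f'pics/{n}0.png',f["image"][:,:,::-1])
    print(n,f["fx"],f["cx"],f["cy"],f["k1"],-np.array(f["R"]).T@f["t"])
E
```

```text
pics
{'time': np.float64(0.0), 'joint_pos': array([ 1.016,  0.053,  1.614,  0.   ,  1.476, -0.119]), 'joint_vel': array([ 0.001,  0.   ,  0.   , -0.001,  0.001,  0.001]), 'joint_efforts': array([ 1.0000e-03, -3.9367e+01, -3.7018e+01, -0.0000e+00,  7.0000e-03,
        0.0000e+00]), 'tool_pos': array([0.263, 0.566, 0.244]), 'tool_rot': array([-0.   ,  0.216,  0.976, -0.001]), 'contact_force': array([-0.257, -0.049, -0.811]), 'ft_torque': array([ 0.023, -0.028, -0.024]), 'grasp_force': np.float64(0.0), 'gripper_width': np.float64(1.0)}
scene 427.82471450213416 279.0537204703094 203.89523800316024 -0.021376134352190282 [ 1.0781202  -0.10665426  1.01700936]
top 405.8989530267467 276.54609153452316 206.0232620042975 -0.06377264722713522 [ 0.40278682 -0.00190231  1.23034381]
```

View pics/scene0.png

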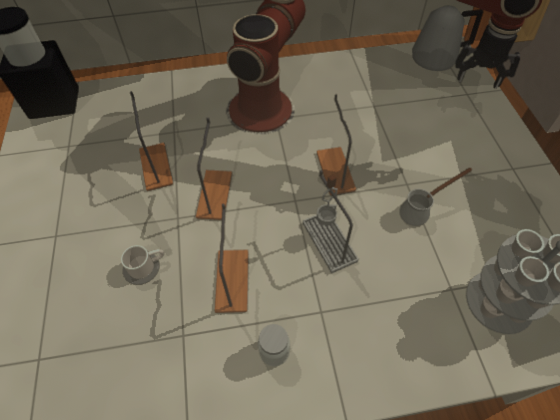

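View pics/top0.png

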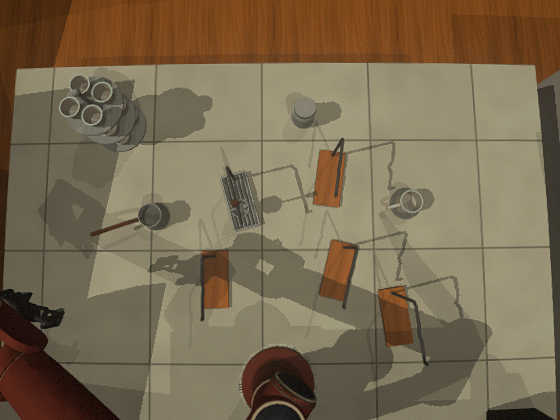

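The scene image shows four wooden stands. In top-view pixels they are at (330,178), (339,270), (396,316) and (215,279). The robot base is at about (278,380), so (330,178) is farthest and fits the description; it appears at (232,280) in the scene view. The drip stand with the ladle is at top (242,200), scene (330,242). The jar is at top (305,110) and the cup at top (408,202). I'll confirm with one enlarged crop.

```bash
cat > h.py <<'E'
import numpy as np,cv2,pickle
from scipy.optimize import least_squares
def load(n): return pickle.load(open(f'{n}.pkl','rb'))
def proj(f,X):
    c=np.atleast_2d(X)@np.array(f["R"]).T+f["t"]; s=c[:,:2]/c[:,2:]
    s=s*(1+f["k1"]*(s**2).sum(1,keepdims=True))
    return s*[f["fx"],f["fy"]]+[f["cx"],f["cy"]]
def tri(obs,x0=(.6,0,.2)):
    r=least_squares(lambda X:np.concatenate([(proj(f,X)[0]-p) for f,p in obs]),x0)
    return r.x,np.round(r.fun,1)
def atz(f,p,z):
    r=least_squares(lambda v:proj(f,[v[0],v[1],z])[0]-p,[.6,0]); return r.x
E
python3 - <<'E'
from h import *
a=load('top')["image"][125:245,205:365,::-1]; b=load('scene')["image"][165:325,190:370,::-1]
A=cv2.resize(a,None,fx=2.4,fy=2.4,interpolation=3);B=cv2.resize(b,None,fx=2.2,fy=2.2,interpolation=3)
print(A.shape,B.shape)
c=np.zeros((360,A.shape[1]+B.shape[1],3),np.uint8);c[:A.shape[0],:A.shape[1]]=A;c[:B.shape[0],A.shape[1]:]=B
cv2.imwrite('pics/crop1.png',c)
E
```

```text
(288, 384, 3) (352, 396, 3)
```

View pics/crop1.png

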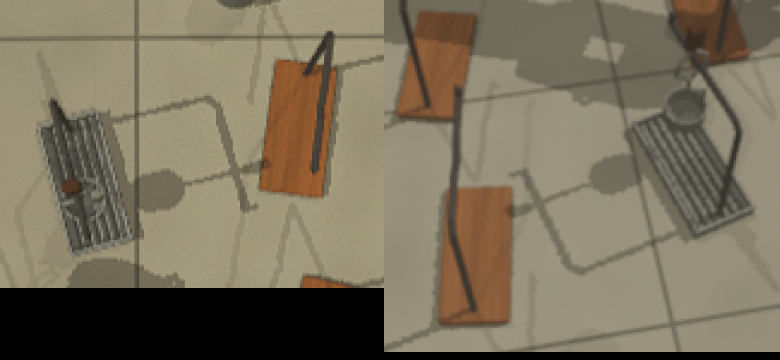

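```bash
cat > fit.py <<'E'
from h import *
T,S=load('top'),load('scene')
t=lambda u,v:(T,np.array([u/2.4+205-.3,v/2.4+125-.3])); s=lambda u,v:(S,np.array([(u-384)/2.2+190-.3,v/2.2+165-.3]))
def fit(pts,x0):
    def res(v,raw=False):
        c,n=np.cos(v[2]),np.sin(v[2]);R=np.array([[c,-n,0],[n,c,0],[0,0,1]])
        return np.concatenate([proj(f,R@X+[v[0],v[1],0])[0]-p for (f,p),X in pts])
    r=least_squares(res,x0,loss='soft_l1'); print(np.round(r.x,4)); print(np.round(res(r.x).reshape(-1,2),1).tolist())
    v=r.x;c,n=np.cos(v[2]),np.sin(v[2]);return lambda X:np.array([[c,-n,0],[n,c,0],[0,0,1]])@X+[v[0],v[1],0]
def P(*a):return np.array(a)/1000.
if __name__=='__main__':
    # top image: up = +x, left = +y
    g=fit([(t(276,60),P(85,40,12)),(t(338,68),P(85,-40,12)),(t(323,198),P(-85,-40,12)),(t(260,189),P(-85,40,12)),
     (s(447,187),P(-85,-40,12)),(s(513,187),P(-85,40,12)),(s(506,324),P(85,40,12)),(s(439,326),P(85,-40,12)),
     (t(316,170),P(-70,0,233)),(t(330,36),P(80,0,215)),(s(457,89),P(-70,0,233)),(s(453,228),P(80,0,215))],[.65,-.12,0])
    print('store tip',g(P(-70,0,215)),'dip',g(P(0,0,205)))
    g=fit([(t(38,127),P(85,40,16)),(t(97,110),P(85,-40,16)),(t(132,237),P(-85,-40,16)),(t(75,255),P(-85,40,16)),
     (s(696,237),P(85,-40,16)),(s(752,209),P(85,40,16)),(s(629,127),P(-85,-40,16)),
     (s(739,131),P(80,0,200)),(t(55,103),P(80,0,200)),(s(672,18),P(-70,0,218))],[.6,.1,.2])
    print('drip tip',g(P(-70,0,200)))
    print(tri([t(71,186),s(697,57)]))
E
python3 fit.py
```

```text
[ 0.6053 -0.1597 -0.1487]
[[-0.7, -0.3], [-0.7, -0.0], [-1.3, 0.5], [-1.3, 0.6], [-0.7, -0.9], [-0.6, -1.7], [1.2, -2.3], [-1.1, -2.4], [-0.3, -4.3], [0.1, -4.9], [-0.5, 1.6], [-1.5, 4.1]]
store tip [ 0.53609921 -0.14934223  0.215     ] dip [ 0.60532721 -0.15970967  0.205     ]
[0.5393 0.1073 0.2717]
[[-0.3, -0.3], [0.5, -0.5], [1.2, 0.5], [-0.8, 0.3], [-1.4, -1.6], [0.1, -1.0], [-1.0, -2.4], [1.0, 1.9], [-1.8, -4.7], [-0.1, 0.6]]
drip tip [0.47184295 0.08854735 0.2       ]
(array([0.51419172, 0.10707208, 0.20153876]), array([-0.3, -0.1, -0.3,  0. ]))
```

```bash
cat > fit2.py <<'E'
from fit import *
def fit(pts,x0,names):
    def rt(v):
        c,n=np.cos(v[2]),np.sin(v[2]);R=np.array([[c,-n,0],[n,c,0],[0,0,1]]); return lambda X:R@(X+[v[3] if X[2]<.02 else 0,0,0])+[v[0],v[1],0]
    def res(v): return np.concatenate([proj(f,rt(v)(X))[0]-p for (f,p),X in pts])
    r=least_squares(res,list(x0)+[0],loss='soft_l1'); print(np.round(r.x,4)); print(np.round(r.fun.reshape(-1,2),1).tolist())
    for n,X in names: print(n,np.round(rt(r.x)(X),4))
fit([(t(276,60),P(85,40,12)),(t(338,68),P(85,-40,12)),(t(323,198),P(-85,-40,12)),(t(260,189),P(-85,40,12)),
     (s(447,187),P(-85,-40,12)),(s(513,187),P(-85,40,12)),(s(506,324),P(85,40,12)),(s(439,326),P(85,-40,12)),
     (t(316,170),P(-70,0,233)),(t(330,36),P(80,0,215)),(s(457,89),P(-70,0,233)),(s(453,228),P(80,0,215))],[.6,-.12,0],[('tip',P(-70,0,215)),('dip',P(0,0,205))])
fit([(t(38,127),P(85,40,16)),(t(97,110),P(85,-40,16)),(t(132,237),P(-85,-40,16)),(t(75,255),P(-85,40,16)),
     (s(696,237),P(85,-40,16)),(s(752,209),P(85,40,16)),(s(629,127),P(-85,-40,16)),
     (s(739,131),P(80,0,200)),(t(55,103),P(80,0,200)),(s(672,18),P(-70,0,218))],[.6,.1,.2],[('tip',P(-70,0,200))])
for p in [(t(316,170),s(457,89)),(t(330,36),s(453,228)),(t(55,103),s(739,131)),(t(71,186),s(697,57))]: print(tri(p))
E
python3 fit2.py; python3 -c "
from h import *
for f in 'top','scene': print(f,load(f)['fy'],load(f)['fx'])"
```

```text
[ 0.5956 -0.1587 -0.15    0.013 ]
[[-0.3, -1.3], [-0.3, -1.0], [-1.1, -0.5], [-1.0, -0.5], [-0.9, 0.1], [-0.8, -0.6], [0.9, -1.0], [-1.5, -1.2], [-0.6, -0.4], [-0.1, -1.2], [-0.5, -2.0], [-1.5, -0.3]]
tip [ 0.5264 -0.1483  0.215 ]
dip [ 0.5956 -0.1587  0.205 ]
[0.5339 0.1062 0.2715 0.0077]
[[-0.6, -1.0], [0.2, -1.1], [0.9, -0.2], [-1.1, -0.4], [-0.8, -0.9], [0.7, -0.4], [-0.5, -1.8], [-0.2, -0.1], [-1.4, -2.6], [-1.1, -1.1]]
tip [0.4664 0.0874 0.2   ]
(array([ 0.52639316, -0.14939505,  0.22530734]), array([-0.6, -0.1, -0.6, -0. ]))
(array([ 0.67307128, -0.16946775,  0.2100229 ]), array([-0.9, -0.1, -0.7, -0. ]))
(array([0.60629854, 0.12798661, 0.19193264]), array([-1.1, -0.2, -1. ,  0.1]))
(array([0.51419172, 0.10707208, 0.20153876]), array([-0.3, -0.1, -0.3,  0. ]))
top 405.8989530267467 405.8989530267467
scene 427.82471450213416 427.82471450213416
```

```bash
cat > go.py <<'E'
from h import *
from plant import manip, imaging
from scipy.spatial.transform import Rotation as Ro
def pose():
    s=manip.state();q=s["tool_rot"];return np.array(s["tool_pos"]),Ro.from_quat([q[1],q[2],q[3],q[0]])
def plan(target,heading):
    """shift after turning to tool-x heading (deg), tool straight down"""
    p,R=pose(); h=np.radians(heading); x=np.array([np.cos(h),np.sin(h),0]);z=np.array([0,0,-1.])
    G=Ro.from_matrix(np.c_[x,np.cross(z,x),z]); 
    d=(np.array(target)-p)*1000
    print('pos',np.round(p,4),'turn',np.round((R.inv()*G).as_rotvec(True),2),'shift now-axes',np.round(R.inv().apply(d),1),'shift turned-axes',np.round(G.inv().apply(d),1),'t',round(manip.state()["time"],2))
E
python3 - <<'E'
from go import *
from fit import t
f=imaging.grab_frame("wrist"); print(np.round(f["mount"],3),f["fx"])
g=atz(*t(71,186),.25); print(g)
print('cezve etc', [np.round(atz(load('top'),p,z),3) for p,z in[((150,215),.07),((90,235),.1),((112,85),.3),((305,110),.1)]])
plan([g[0],g[1],.36],195.5)
E
```

```text
[[-0.001 -0.964 -0.264  0.067]
 [ 1.    -0.001 -0.     0.   ]
 [-0.    -0.264  0.964 -0.128]
 [ 0.     0.     0.     1.   ]] 369.02614231654974
[0.5088035  0.10126027]
cezve etc [array([0.493, 0.364]), array([0.435, 0.525]), array([0.791, 0.394]), array([ 0.79 , -0.085])]
pos [0.2636 0.5662 0.2444] turn [-8.000e-02 -4.000e-02 -4.047e+01] shift now-axes [-418.5 -318.2 -115.2] shift turned-axes [-112.1 -513.6 -115.6] t 0.15
```

{"fn": "play_rows", "kwargs": {"commands": [[0,0,-25,0,0,-6.75],[0,0,-25,0,0,-6.75],[0,0,-25,0,0,-6.75],[0,0,-25,0,0,-6.75],[0,0,-15,0,0,-6.75]]}}

```text
time: 0.57
tool_pos: [0.264, 0.567, 0.3634]
tool_rot: [0.001, -0.079, 0.997, 0.001]
contact_force: [-0.9, 0.6, 0.7]
gripper_width: 0.998
grasp_force: 0.0
```

{"fn": "play_rows", "kwargs": {"commands": [[0,0,0,0,0,-6.75],[-8,-36.5,0,0,0,0],[-8,-36.5,0,0,0,0],[-8,-36.5,0,0,0,0],[-8,-36.5,0,0,0,0]]}}

```text
time: 0.98
tool_pos: [0.3339, 0.433, 0.3598]
tool_rot: [-0.0, -0.136, 0.991, -0.0]
contact_force: [0.7, -0.8, 0.4]
gripper_width: 1.003
grasp_force: 0.0
```

{"fn": "play_rows", "kwargs": {"commands": [[-8,-36.5,0,0,0,0],[-8,-36.5,0,0,0,0],[-8,-36.5,0,0,0,0],[-8,-36.5,0,0,0,0],[-8,-36.5,0,0,0,0]]}}

```text
time: 1.4
tool_pos: [0.4214, 0.2676, 0.36]
tool_rot: [-0.0, -0.135, 0.991, -0.0]
contact_force: [1.5, 0.5, -0.2]
gripper_width: 1.001
grasp_force: 0.0
```

{"fn": "play_rows", "kwargs": {"commands": [[-8,-37,0,0,0,0],[-8,-37,0,0,0,0],[-8,-37,0,0,0,0],[-8,-37,0,0,0,0],[-8,-37,0,0,0,0]]}}

```text
time: 1.82
tool_pos: [0.5096, 0.1, 0.3601]
tool_rot: [-0.0, -0.135, 0.991, 0.0]
contact_force: [0.4, 0.1, 0.4]
gripper_width: 1.004
grasp_force: 0.0
```

Run:
```python
from go import *
from fit import t
g=atz(*t(71,186),.25)
plan([g[0],g[1],.36],195.5)
p,R=pose()
f=imaging.grab_frame("wrist");f['p']=p;f['Rt']=R.as_matrix();pickle.dump(f,open('w1.pkl','wb'))
cv2.imwrite('pics/w1.png',f["image"][:,:,::-1])
```

```text
pos [0.5096 0.1    0.3601] turn [ 0.01 -0.01  0.02] shift now-axes [0.4 1.5 0.1] shift turned-axes [0.4 1.5 0.1] t 1.82
```

View pics/w1.png

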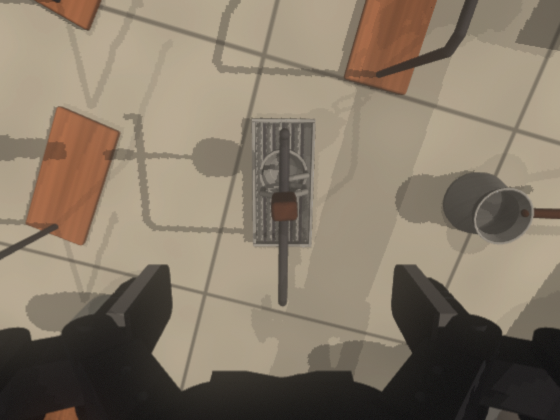

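```bash
cat >> go.py <<'E'
def wproj(f):
    M=np.array(f["mount"]);Rc=f['Rt']@M[:3,:3];c=f['Rt']@M[:3,3]+f['p']
    g=dict(f);g['R']=Rc.T;g['t']=-Rc.T@c;return g
E
python3 - <<'E'
from go import *
f=wproj(load('w1'));im=f["image"].astype(int)
c=im[180:235,260:310]; m=(c[:,:,0]-c[:,:,2]>25)
ys,xs=np.where(m);print('mask cols',xs.min()+260,xs.max()+260,'rows',ys.min()+180,ys.max()+180,m.sum())
for r in range(186,226,2): 
    k=m[r-180]; x=np.where(k)[0]; print(r,im[r,284],(x.min()+260,x.max()+260) if len(x) else '')
for n,p,z in[('blocktop',(284.5,208),.25),('stop',(284,129),.218),('post',(283,303),.204)]: print(n,np.round(atz(f,p,z),4))
print('rail edges row160',[ (x,im[260,x].sum()) for x in range(274,294)])
E
```

```text
mask cols 272 296 rows 202 220 436
186 [77 72 67] 
188 [78 72 68] 
190 [78 72 68] 
192 [64 55 49] 
194 [60 50 43] 
196 [61 50 43] 
198 [61 51 44] 
200 [61 50 43] 
202 [74 56 46] (np.int64(279), np.int64(295))
204 [85 60 49] (np.int64(273), np.int64(296))
206 [93 66 52] (np.int64(272), np.int64(296))
208 [94 65 52] (np.int64(272), np.int64(296))
210 [94 65 51] (np.int64(272), np.int64(296))
212 [94 65 52] (np.int64(272), np.int64(296))
214 [96 66 52] (np.int64(273), np.int64(296))
216 [95 66 52] (np.int64(273), np.int64(296))
218 [91 64 52] (np.int64(274), np.int64(295))
220 [79 62 52] (np.int64(275), np.int64(285))
222 [78 72 68] 
224 [79 73 68] 
blocktop [0.5081 0.1019]
stop [0.46   0.0884]
post [0.6022 0.1271]
rail edges row160 [(274, np.int64(475)), (275, np.int64(475)), (276, np.int64(472)), (277, np.int64(440)), (278, np.int64(301)), (279, np.int64(212)), (280, np.int64(212)), (281, np.int64(226)), (282, np.int64(234)), (283, np.int64(240)), (284, np.int64(240)), (285, np.int64(241)), (286, np.int64(239)), (287, np.int64(291)), (288, np.int64(410)), (289, np.int64(422)), (290, np.int64(423)), (291, np.int64(421)), (292, np.int64(421)), (293, np.int64(422))]
```

Run:
```python
from go import *
f=wproj(load('w1'));g=atz(f,(284.3,211.5),.25);print(g)
plan([*g,.231],195.4)
```

```text
[0.51053164 0.10238316]
pos [0.5119 0.0947 0.3595] turn [-0.28 -0.03 -0.24] shift now-axes [ -0.7   8.4 128.4] shift turned-axes [ -0.7   7.8 128.5] t 1.87
```

{"fn": "play_rows", "kwargs": {"commands": [[0,7.5,0,0,0,0],[0,0,0,0,0,0],[0,0,0,0,0,0],[0,0,0,0,0,0]]}}

```text
time: 2.2
tool_pos: [0.5068, 0.11, 0.3603]
tool_rot: [-0.0, -0.136, 0.991, 0.0]
contact_force: [0.7, 1.3, 0.7]
gripper_width: 0.997
grasp_force: 0.0
```

```bash
cat >> go.py <<'E'
def snap(n):
    p,R=pose();f=imaging.grab_frame("wrist");f['p']=p;f['Rt']=R.as_matrix();pickle.dump(f,open(n+'.pkl','wb'));return wproj(f)
E
python3 - <<'E'
from go import *
f=snap('w2');im=f["image"].astype(int)
m=((im[:,:,0]-im[:,:,2]>30)&(im[:,:,0]<115)).astype(np.uint8);m[:170]=0;m[260:]=0;m[:,:230]=0;m[:,340:]=0
n,_,st,ce=cv2.connectedComponentsWithStats(m);k=1+st[1:,4].argmax();print(st[k],ce[k])
g=atz(f,ce[k],.25);print(g)
plan([*g,.231],195.3)
E
```

```text
[257 202  25  18 397] [269.39546599 210.72544081]
[0.50998477 0.10263239]
pos [0.5068 0.11   0.3604] turn [-0.    0.01  0.34] shift now-axes [ -1.1  -8.  129.4] shift turned-axes [ -1.1  -8.  129.4] t 2.25
```

{"fn": "play_rows", "kwargs": {"commands": [[-1,-8,30,0,0,0.3],[0,0,30,0,0,0],[0,0,25,0,0,0],[0,0,15,0,0,0],[0,0,0,0,0,0]]}}

```text
time: 2.67
tool_pos: [0.5078, 0.1022, 0.2555]
tool_rot: [-0.004, -0.133, 0.991, 0.0]
contact_force: [-0.6, 1.0, -1.0]
gripper_width: 1.001
grasp_force: 0.0
```

Run:
```python
from go import *
f=snap('w3');im=f["image"]
cv2.imwrite('pics/w3.png',im[:,:,::-1])
plan([.510,.1026,.231],195.3)
```

```text
pos [0.5089 0.1022 0.2582] turn [ 0.05 -0.24  0.01] shift now-axes [-1.2  0.1 27.2] shift turned-axes [-1.1  0.1 27.2] t 2.72
```

View pics/w3.png

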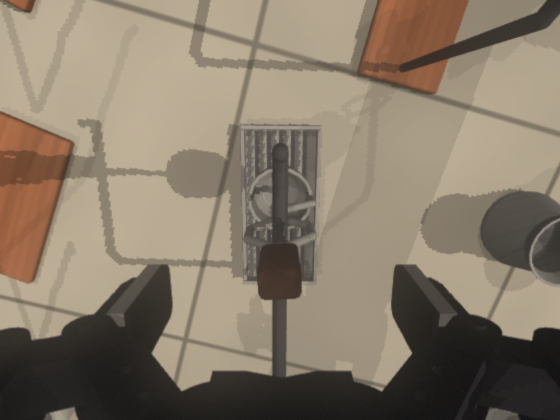

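The block (258–300, 245–298) sits midway between the fingers, and the stop is at (280,148). I'll descend and close.

{"fn": "play_rows", "kwargs": {"commands": [[-1,0,15,0,0,0],[0,0,9,0,0,0],[0,0,5,0,0,0],[0,0,0,0,0,0],[0,0,0,0,0,0]]}}

```text
time: 3.13
tool_pos: [0.5115, 0.102, 0.2319]
tool_rot: [0.0, -0.133, 0.991, -0.0]
contact_force: [0.3, 0.1, 0.3]
gripper_width: 0.996
grasp_force: 0.0
```

{"fn": "play_rows", "kwargs": {"commands": [[0,0,0,0,0,0],[0,0,0,0,0,0],[0,0,0,0,0,0],[0,0,0,0,0,0],[0,0,0,0,0,0]], "hand": 5}}

```text
time: 3.55
tool_pos: [0.5114, 0.1018, 0.2316]
tool_rot: [0.0, -0.132, 0.991, -0.0]
contact_force: [-0.1, 0.2, 0.1]
gripper_width: 0.297
grasp_force: 0.0
```

{"fn": "play_rows", "kwargs": {"commands": [[0,0,0,0,0,0],[0,0,0,0,0,0],[0,0,0,0,0,0],[0,0,0,0,0,0],[0,0,0,0,0,0]]}}

```text
time: 3.97
tool_pos: [0.5113, 0.102, 0.2316]
tool_rot: [0.0, -0.133, 0.991, 0.0]
contact_force: [-0.6, 1.1, 2.0]
gripper_width: 0.198
grasp_force: 59.4
```

{"fn": "play_rows", "kwargs": {"commands": [[0,0,-6,0,0,0],[0,0,-8,0,0,0],[0,0,-8,0,0,0],[0,0,0,0,0,0],[0,0,0,0,0,0]]}}

```text
time: 4.38
tool_pos: [0.5118, 0.1018, 0.2544]
tool_rot: [0.001, -0.132, 0.991, -0.0]
contact_force: [0.3, -0.2, -0.6]
gripper_width: 0.203
grasp_force: 59.2
```

Run:
```python
from go import *
f=snap('w4');im=f["image"]
cv2.imwrite('pics/w4.png',im[:,:,::-1])
for n,p,z in [('tip',(.462,.089),.2)]: plan([*p,.254],195.3)
```

```text
pos [0.5114 0.1018 0.2537] turn [-0.02  0.04 -0.07] shift now-axes [51.1  0.6 -0.4] shift turned-axes [51.1  0.7 -0.3] t 4.43
```

View pics/w4.png

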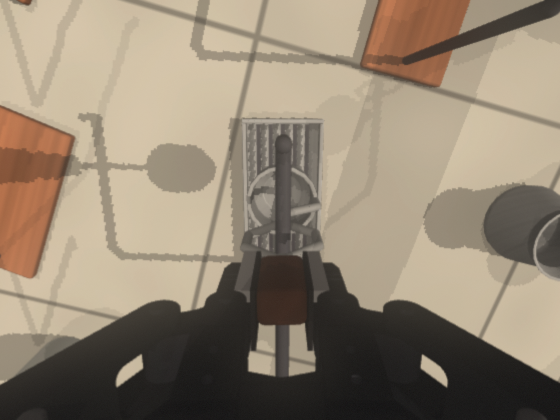

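The ladle is gripped and lifted. The eye (242–323, row ~240) is centred on the rail at column 283, and the stop is at (283,143).

{"fn": "play_rows", "kwargs": {"commands": [[6,0,0,0,0,0],[10,0,0,0,0,0],[12,0,0,0,0,0],[12,0,0,0,0,0],[12,0,0,0,0,0]]}}

```text
time: 4.85
tool_pos: [0.4599, 0.088, 0.2525]
tool_rot: [-0.001, -0.133, 0.991, 0.0]
contact_force: [0.2, 0.3, -1.5]
gripper_width: 0.197
grasp_force: 59.2
```

{"fn": "play_rows", "kwargs": {"commands": [[12,0,0,0,0,0],[12,0,0,0,0,0],[12,0,0,0,0,0],[8,0,0,0,0,0],[4,0,0,0,0,0]]}}

```text
time: 5.27
tool_pos: [0.4137, 0.0754, 0.2529]
tool_rot: [-0.0, -0.132, 0.991, -0.0]
contact_force: [0.1, -0.0, -0.7]
gripper_width: 0.199
grasp_force: 59.2
```

Run:
```python
from go import *
# store: dip/tip estimates; ladle origin = TCP -? stand-off 45 mm before tip
u=np.array([np.cos(-.15),np.sin(-.15)]);tip=np.array([.5264,-.1483])
plan([*(tip-.055*u),.310],171.4)
plan([*(tip-.055*u),.2686],171.4)
print(np.round(manip.state()["contact_force"],1),manip.state()["grasp_force"],manip.state()["joint_pos"])
```

```text
pos [0.4137 0.0754 0.2529] turn [-0.   -0.03 23.82] shift now-axes [   0.3 -223.2  -57.1] shift turned-axes [ -89.9 -204.3  -57.1] t 5.27
pos [0.4137 0.0754 0.2529] turn [-0.   -0.03 23.82] shift now-axes [   0.3 -223.2  -15.7] shift turned-axes [ -89.9 -204.3  -15.7] t 5.27
[ 0.1 -0.  -0.7] 59.15412247180939 [ 2.89388619e-03 -4.75960486e-01  2.05158788e+00 -8.53501885e-05
  1.56640100e+00 -1.83352694e+00]
```

{"fn": "play_rows", "kwargs": {"commands": [[0,0,-5,0,0,5.95],[0,0,-6,0,0,5.95],[0,0,-5,0,0,5.95],[0,0,0,0,0,5.95],[0,-8,0,0,0,0]]}}

```text
time: 5.68
tool_pos: [0.4138, 0.0681, 0.2696]
tool_rot: [0.0, 0.075, 0.997, 0.0]
contact_force: [0.4, 1.1, -2.0]
gripper_width: 0.199
grasp_force: 59.1
```

{"fn": "play_rows", "kwargs": {"commands": [[-5,-20,0,0,0,0],[-10,-25,0,0,0,0],[-10,-25,0,0,0,0],[-12,-25,0,0,0,0],[-12,-25,0,0,0,0]]}}

```text
time: 6.1
tool_pos: [0.444, -0.06, 0.269]
tool_rot: [-0.0, 0.073, 0.997, -0.0]
contact_force: [0.0, 0.2, -1.2]
gripper_width: 0.198
grasp_force: 59.2
```

{"fn": "play_rows", "kwargs": {"commands": [[-12,-25,0,0,0,0],[-12,-25,0,0,0,0],[-10,-18,0,0,0,0],[-7,-8,0,0,0,0],[0,0,0,0,0,0]]}}

```text
time: 6.52
tool_pos: [0.4736, -0.1412, 0.2688]
tool_rot: [-0.0, 0.075, 0.997, 0.0]
contact_force: [0.1, 0.7, -1.1]
gripper_width: 0.197
grasp_force: 59.2
```

{"fn": "play_rows", "kwargs": {"commands": [[0,0,0,0,0,0],[0,0,0,0,0,0],[0,0,0,0,0,0]]}}

```text
time: 6.77
tool_pos: [0.4732, -0.1385, 0.2693]
tool_rot: [-0.0, 0.074, 0.997, 0.0]
contact_force: [0.4, 0.5, -1.3]
gripper_width: 0.199
grasp_force: 59.2
```

Run:
```python
from go import *
f=snap('w5');im=f["image"]
cv2.imwrite('pics/w5.png',im[:,:,::-1])
u=np.array([np.cos(-.15),np.sin(-.15)]);tip=np.array([.5264,-.1483])
print(proj(f,[[*tip,.233],[*(tip+.15*u),.215],[*(tip+.07*u),.205]]).round(0))
plan([*(tip-.055*u),.2686],171.4)
```

```text
[[277. 349.]
 [278. 525.]
 [278. 416.]]
pos [ 0.4732 -0.1385  0.2693] turn [0.01 0.   0.14] shift now-axes [ 0.9 -1.7  0.7] shift turned-axes [ 0.9 -1.7  0.7] t 6.82
```

View pics/w5.png

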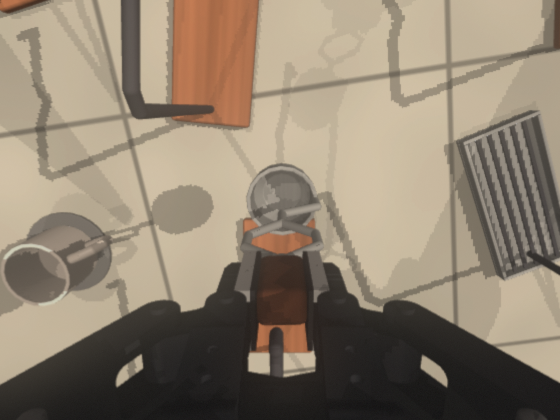

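Run:
```python
from go import *
f=wproj(load('w5'));im=f["image"].astype(int).sum(2)
for r in (334,340,346,352,358,364,370):
    print(r,[int(v) for v in im[r,266:290]])
print('col',[(r,int(im[r,276])) for r in range(322,376,3)])
u=np.array([np.cos(-.15),np.sin(-.15)]);tip=np.array([.5264,-.1483])
print(proj(f,[[*(tip-.004*u),.215],[*(tip),.211],[*tip,.233],[*(tip+.004*u),.231]]).round(0))
for e in ((271.5,345),(281.5,345),(276.5,345)):
  w=np.array([*atz(f,e,.225),.225]); print(f['Rt'].T@(w-f['p'])*1000)
```

```text
334 [344, 340, 319, 224, 142, 127, 130, 129, 135, 146, 149, 154, 161, 165, 167, 172, 195, 269, 333, 335, 336, 343, 345, 353]
340 [346, 342, 310, 175, 132, 133, 143, 143, 145, 148, 159, 160, 164, 168, 170, 171, 196, 266, 327, 343, 349, 350, 349, 354]
346 [260, 251, 211, 146, 148, 157, 170, 178, 187, 190, 197, 199, 199, 202, 191, 183, 184, 231, 301, 319, 345, 351, 349, 354]
352 [388, 380, 341, 198, 162, 174, 183, 195, 202, 212, 219, 222, 229, 225, 222, 215, 226, 296, 371, 377, 371, 355, 356, 362]
358 [535, 535, 512, 397, 201, 157, 175, 180, 190, 197, 204, 210, 216, 221, 219, 220, 262, 406, 530, 546, 546, 544, 546, 543]
364 [535, 537, 509, 392, 204, 169, 187, 193, 210, 221, 227, 227, 228, 230, 220, 218, 261, 401, 532, 546, 545, 545, 546, 546]
370 [534, 535, 528, 477, 234, 170, 189, 204, 218, 226, 232, 234, 238, 236, 235, 225, 246, 346, 437, 436, 422, 411, 402, 394]
col [(322, 147), (325, 276), (328, 148), (331, 146), (334, 149), (337, 155), (340, 159), (343, 158), (346, 197), (349, 205), (352, 219), (355, 212), (358, 204), (361, 213), (364, 227), (367, 232), (370, 232), (373, 232)]
[[278. 322.]
 [278. 324.]
 [277. 349.]
 [277. 353.]]
[-57.63921959  -5.1576933   44.27320803]
[-57.64910433   0.24111746  44.2746336 ]
[-57.6441993   -2.45831255  44.27392081]
```

Run:
```python
from go import *
f=load('w5')["image"][:,:,::-1]
cv2.imwrite('pics/crop5.png',cv2.resize(f[210:390,220:345],None,fx=3.3,fy=3.3,interpolation=3))
```

```text
(no output)
```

View pics/crop5.png

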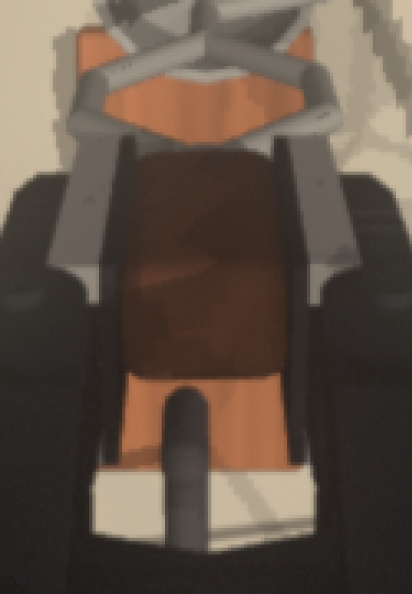

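The stop and rail lie at column 276.5 and the eye centre at 282.4, so the ladle needs about −3 mm along tool y. The stop's foot is at row 327, which puts the tip about 57 mm ahead.

{"fn": "play_rows", "kwargs": {"commands": [[0,-3,0,0,0,0],[-8,0,0,0,0,0],[-10,0,0,0,0,0],[-7,0,0,0,0,0],[0,0,0,0,0,0]]}}

```text
time: 7.23
tool_pos: [0.4987, -0.1463, 0.2693]
tool_rot: [0.0, 0.074, 0.997, 0.0]
contact_force: [-0.9, 0.0, -1.5]
gripper_width: 0.203
grasp_force: 59.2
```

Run:
```python
from go import *
f=snap('w6')
S=imaging.grab_frame("scene");pickle.dump(S,open('scene1.pkl','wb'))
a=cv2.resize(f["image"][150:400,200:360],None,fx=2.2,fy=2.2,interpolation=3)
b=cv2.resize(S["image"][180:320,170:290],None,fx=3.6,fy=3.6,interpolation=3)
c=np.zeros((560,800,3),np.uint8);c[:a.shape[0],:a.shape[1]]=a;c[:b.shape[0],360:360+b.shape[1]]=b
cv2.imwrite('pics/c6.png',c[:,:,::-1]);print(pose()[0])
```

```text
[ 0.4978272  -0.14613671  0.2691082 ]
```

View pics/c6.png

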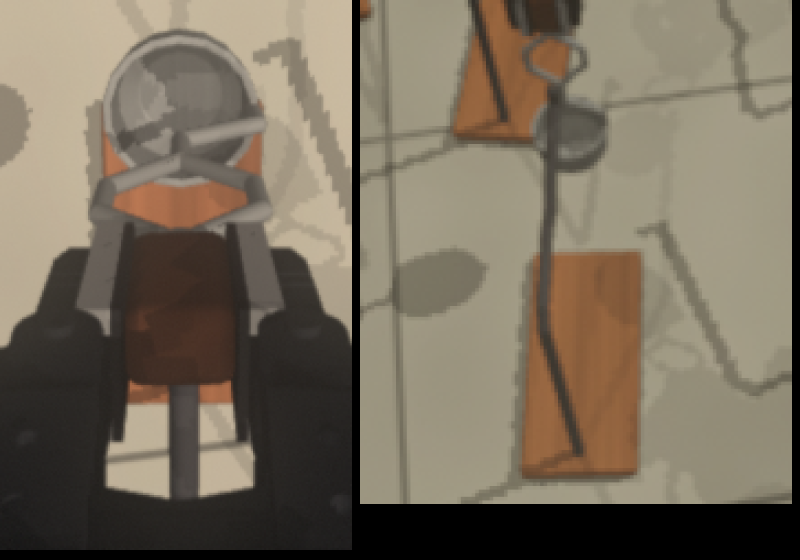

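Aligned within 1 mm: in the crop the rail is at column 184 and the block at 181. I'll thread it over the stop now.

{"fn": "play_rows", "kwargs": {"commands": [[-6,0,0,0,0,0],[-8,0,0,0,0,0],[-8,0,0,0,0,0],[-8,0,0,0,0,0],[-8,0,0,0,0,0]]}}

```text
time: 7.75
tool_pos: [0.5362, -0.1521, 0.2693]
tool_rot: [0.0, 0.075, 0.997, -0.0]
contact_force: [-0.5, 0.5, -0.6]
gripper_width: 0.204
grasp_force: 59.2
```

{"fn": "play_rows", "kwargs": {"commands": [[-8,0,0,0,0,0],[-7,0,0,0,0,0],[0,0,0,0,0,0],[0,0,0,0,0,0],[0,0,0,0,0,0]]}}

```text
time: 8.17
tool_pos: [0.55, -0.1541, 0.2692]
tool_rot: [-0.0, 0.075, 0.997, 0.0]
contact_force: [-0.2, 0.2, -1.8]
gripper_width: 0.201
grasp_force: 59.2
```

Run:
```python
from go import *
f=snap('w7')
S=imaging.grab_frame("scene")
a=cv2.resize(f["image"][60:400,200:360],None,fx=1.6,fy=1.6,interpolation=3)
b=cv2.resize(S["image"][180:320,170:290],None,fx=3.6,fy=3.6,interpolation=3)
c=np.zeros((560,800,3),np.uint8);c[:a.shape[0],:a.shape[1]]=a;c[:b.shape[0],360:360+b.shape[1]]=b
cv2.imwrite('pics/c7.png',c[:,:,::-1]);print(pose()[0])
```

```text
[ 0.5498465  -0.15408214  0.26932202]
```

View pics/c7.png

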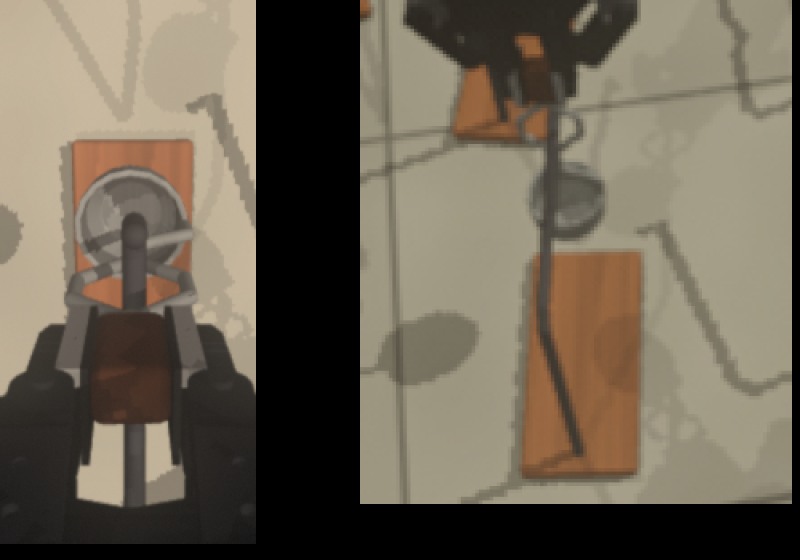

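Threaded: the rail passes through the eye, and the stop at about pixel (284,200) is now on the robot side. The view budget is used up, so from here I'll check with numbers only.

Run:
```python
from go import *
f=wproj(load('w7'));im=f["image"].astype(int).sum(2)
print([(r,int(im[r,284])) for r in range(184,240,2)])
for r in (204,225,245): print(r,[int(v) for v in im[r,270:298]])
R,p=f['Rt'],f['p']
for d in (14,16,18,20,22,24): # tip at tool x=d
    pts=[R@(np.array([d+o,0,0])/1000)+p for o in(4,4,4,-4,0)]
    for q,z in zip(pts,(.213,.222,.229,.229,.233)): q[2]=z
    print(d,proj(f,pts)[:,1].round(1))
```

```text
[(184, 329), (186, 339), (188, 339), (190, 339), (192, 287), (194, 191), (196, 195), (198, 190), (200, 206), (202, 226), (204, 239), (206, 244), (208, 244), (210, 233), (212, 219), (214, 197), (216, 218), (218, 233), (220, 234), (222, 241), (224, 243), (226, 244), (228, 243), (230, 241), (232, 239), (234, 241), (236, 241), (238, 240)]
204 [353, 345, 320, 314, 304, 270, 191, 190, 200, 206, 215, 225, 226, 231, 239, 241, 242, 243, 238, 233, 227, 229, 278, 312, 317, 316, 304, 288]
225 [387, 394, 402, 406, 407, 378, 242, 191, 197, 205, 217, 229, 235, 241, 243, 245, 245, 246, 239, 234, 226, 227, 256, 261, 260, 259, 261, 258]
245 [345, 346, 347, 346, 348, 327, 240, 184, 185, 186, 186, 190, 193, 192, 192, 190, 185, 183, 177, 173, 178, 237, 331, 346, 351, 353, 357, 360]
14 [203.9 208.6 212.5 228.5 223.1]
16 [200.2 204.6 208.4 224.5 219. ]
18 [196.4 200.7 204.3 220.5 214.9]
20 [192.6 196.7 200.2 216.5 210.7]
22 [188.8 192.8 196.1 212.5 206.5]
24 [185.  188.7 191.9 208.4 202.4]
```

{"fn": "play_rows", "kwargs": {"commands": [[-5,0,0,0,0,0],[-8,0,4,0,0,0],[-8,0,4,0,0,0],[-8,0,4,0,0,0],[-8,0,0,0,0,0]]}}

```text
time: 8.68
tool_pos: [0.587, -0.1596, 0.2555]
tool_rot: [-0.001, 0.075, 0.997, 0.0]
contact_force: [-0.1, -0.2, -1.2]
gripper_width: 0.199
grasp_force: 59.2
```

{"fn": "play_rows", "kwargs": {"commands": [[-8,0,0,0,0,0],[-6,0,0,0,0,0],[0,0,0,0,0,0],[0,0,0,0,0,0],[0,0,0,0,0,0]]}}

```text
time: 9.1
tool_pos: [0.6005, -0.1617, 0.2574]
tool_rot: [-0.0, 0.075, 0.997, -0.0]
contact_force: [0.4, 1.0, -0.0]
gripper_width: 0.198
grasp_force: 59.2
```

Run:
```python
from go import *
f=snap('w8');im=f["image"].astype(int).sum(2);p,R=f['p'],f['Rt'];print(p)
print([(r,int(im[r,284])) for r in range(80,160,3)])
for d in (68,70,72,74):
    pts=[R@(np.array([d+o,0,0])/1000)+p for o in(4,4,-4,0)]
    for q,z in zip(pts,(.213,.229,.229,.233)): q[2]=z
    print(d,proj(f,pts)[:,1].round(1))
```

```text
[ 0.60050101 -0.16172161  0.25741415]
[(80, 554), (83, 432), (86, 262), (89, 271), (92, 270), (95, 250), (98, 237), (101, 217), (104, 226), (107, 253), (110, 256), (113, 254), (116, 258), (119, 256), (122, 253), (125, 253), (128, 251), (131, 251), (134, 251), (137, 251), (140, 251), (143, 251), (146, 248), (149, 247), (152, 246), (155, 247), (158, 244)]
68 [ 93.8  92.5 112.9 102.7]
70 [ 89.2  87.3 107.9  97.4]
72 [ 84.4  82.1 102.8  92.2]
74 [79.7 76.9 97.7 86.8]
```

{"fn": "play_rows", "kwargs": {"commands": [[0,0,5,0,0,0],[0,0,6,0,0,0],[0,0,5,0,0,0],[0,0,3,0,0,0],[0,0,0,0,0,0]]}}

```text
time: 9.57
tool_pos: [0.6001, -0.1609, 0.2376]
tool_rot: [-0.001, 0.075, 0.997, 0.001]
contact_force: [0.0, 2.4, 0.6]
gripper_width: 0.198
grasp_force: 59.5
```

{"fn": "play_rows", "kwargs": {"commands": [[0,0,0,0,0,0],[0,0,0,0,0,0],[0,0,0,0,0,0]]}}

```text
time: 9.82
tool_pos: [0.6003, -0.1612, 0.238]
tool_rot: [-0.0, 0.075, 0.997, 0.001]
contact_force: [-1.2, 4.2, -0.4]
gripper_width: 0.199
grasp_force: 59.5
```

There is light contact with a 4 N sideways push. I'll ease 1 mm along +y, then go down a touch.

{"fn": "play_rows", "kwargs": {"commands": [[0,1,0,0,0,0],[0,0,0,0,0,0],[0,0,1,0,0,0],[0,0,0,0,0,0],[0,0,0,0,0,0]]}}

```text
time: 10.23
tool_pos: [0.6008, -0.161, 0.238]
tool_rot: [0.0, 0.075, 0.997, -0.0]
contact_force: [-2.2, 1.8, 3.2]
gripper_width: 0.198
grasp_force: 59.7
```

{"fn": "play_rows", "kwargs": {"commands": [[0,0,0,0,0,0],[0,0,0,0,0,0],[0,0,0,0,0,0],[0,0,0,0,0,0],[0,0,0,0,0,0]], "hand": 26}}

```text
time: 10.65
tool_pos: [0.6006, -0.1609, 0.2371]
tool_rot: [-0.0, 0.075, 0.997, -0.0]
contact_force: [0.6, -0.3, -0.6]
gripper_width: 0.301
grasp_force: 0.0
```

{"fn": "play_rows", "kwargs": {"commands": [[0,0,0,0,0,0],[0,0,0,0,0,0],[0,0,0,0,0,0],[0,0,0,0,0,0],[0,0,0,0,0,0]], "hand": 60}}

```text
time: 11.07
tool_pos: [0.6007, -0.1608, 0.2373]
tool_rot: [0.0, 0.075, 0.997, -0.0]
contact_force: [-0.7, 1.0, -0.2]
gripper_width: 0.699
grasp_force: 0.0
```

{"fn": "play_rows", "kwargs": {"commands": [[0,0,-8,0,0,0],[0,0,-15,0,0,0],[0,0,-25,0,0,0],[0,0,-30,0,0,0],[0,0,-30,0,0,0]]}}

```text
time: 11.48
tool_pos: [0.6005, -0.1606, 0.3478]
tool_rot: [0.0, 0.075, 0.997, -0.0]
contact_force: [0.9, -0.0, -0.5]
gripper_width: 0.704
grasp_force: 0.0
```

{"fn": "play_rows", "kwargs": {"commands": [[0,0,0,0,0,0],[0,0,0,0,0,0],[0,0,0,0,0,0],[0,0,0,0,0,0],[0,0,0,0,0,0]]}}

```text
time: 11.9
tool_pos: [0.6001, -0.1606, 0.3436]
tool_rot: [-0.001, 0.075, 0.997, 0.0]
contact_force: [0.7, -0.9, -0.9]
gripper_width: 0.703
grasp_force: 0.0
```

```bash
cat > chk.py <<'E'
from go import *
f=snap('w9');im=f["image"].astype(int);print(f['p'])
m=((im[:,:,0]-im[:,:,2]>25)&(im[:,:,0]<115)).astype(np.uint8);m[:,:200]=0;m[:,360:]=0
n,_,st,ce=cv2.connectedComponentsWithStats(m)
for k in range(1,n):
    if st[k,4]>150: print(st[k],ce[k].round(1),'world z.255:',atz(f,ce[k],.255).round(4),im[int(ce[k][1]),int(ce[k][0])])
tip=f['Rt']@np.array([.072,0,0])+[.6005,-.1617,0]; print('tip est',tip[:2])
print('dip est',(tip+.07*np.array([np.cos(-.15),np.sin(-.15),0]))[:2])
E
python3 chk.py; python3 chk.py|head -3
```

```text
[ 0.60012599 -0.16058228  0.34363364]
[200   1  54  10 181] [226.1   6. ] world z.255: [ 0.479  -0.1714] [84 66 53]
[268 197  29  37 713] [282.7 214.8] world z.255: [ 0.5975 -0.1591] [99 69 53]
tip est [ 0.52930513 -0.15096449]
dip est [ 0.59851911 -0.16142516]
[ 0.60019425 -0.16056246  0.3436749 ]
[200   1  54  10 179] [225.5   5.9] world z.255: [ 0.4789 -0.1718] [93 68 53]
[268 197  29  37 720] [282.6 214.4] world z.255: [ 0.5974 -0.159 ] [100  70  53]
```

{"fn": "play_rows", "kwargs": {"commands": [[0,0,0,0,0,0],[0,0,0,0,0,0],[0,0,0,0,0,0],[0,0,0,0,0,0],[0,0,0,0,0,0]]}}

```text
time: 12.42
tool_pos: [0.6007, -0.1607, 0.3453]
tool_rot: [-0.0, 0.075, 0.997, -0.0]
contact_force: [0.1, -0.4, 0.2]
gripper_width: 0.702
grasp_force: 0.0
```

{"fn": "play_rows", "kwargs": {"commands": [[0,0,0,0,0,0],[0,0,0,0,0,0],[0,0,0,0,0,0],[0,0,0,0,0,0],[0,0,0,0,0,0]]}}

```text
time: 12.83
tool_pos: [0.6006, -0.1607, 0.3453]
tool_rot: [0.0, 0.075, 0.997, -0.0]
contact_force: [0.4, 0.4, -0.1]
gripper_width: 0.702
grasp_force: 0.0
```

{"fn": "play_rows", "kwargs": {"commands": [[0,0,0,0,0,0],[0,0,0,0,0,0],[0,0,0,0,0,0],[0,0,0,0,0,0],[0,0,0,0,0,0]]}}

```text
time: 13.25
tool_pos: [0.6007, -0.1608, 0.3453]
tool_rot: [0.0, 0.075, 0.997, -0.0]
contact_force: [-0.6, -0.1, 0.9]
gripper_width: 0.699
grasp_force: 0.0
```

```bash
for i in 1 2 3 4; do python3 chk.py|sed -n 3p
python3 - <<'E'
from h import *
import shutil; shutil.copy('w9.pkl','w9_last.pkl')
E
done
python3 - <<'E'
from go import *
f=snap('wa');im=f['image'].astype(int)
# edges of top face vs box model at dip
for (x,y) in [(.5985,-.1614)]:
    c,s=np.cos(-.15),np.sin(-.15)
    for z in(.255,.221): print(z,proj(f,[[x+c*a-s*b,y+s*a+c*b,z] for a in(-.007,.007) for b in(-.009,.009)]).round(0).tolist())
print([(r,im[r,283].tolist()) for r in range(190,240,3)])
S=imaging.grab_frame('scene')["image"].astype(int);A=load('scene')["image"].astype(int)
d=np.abs(S-A).sum(2)
for n,(u0,u1,v0,v1) in dict(cezve=(400,475,165,225),jar=(255,295,322,365),cup=(118,165,245,285)).items(): print(n,d[v0:v1,u0:u1].mean().round(1),(d[v0:v1,u0:u1]>90).sum())
E
```

```text
[268 195  29  36 709] [282.7 213. ] world z.255: [ 0.5977 -0.1592] [99 68 53]
[268 195  29  36 714] [282.7 212.9] world z.255: [ 0.5976 -0.1592] [99 69 54]
[268 195  29  36 704] [282.7 213. ] world z.255: [ 0.5976 -0.1592] [100  70  54]
[268 196  29  35 703] [282.7 213. ] world z.255: [ 0.5977 -0.1592] [100  70  55]
0.255 [[265.0, 204.0], [294.0, 204.0], [265.0, 226.0], [294.0, 226.0]]
0.221 [[267.0, 192.0], [292.0, 191.0], [267.0, 211.0], [292.0, 211.0]]
[(190, [76, 68, 62]), (193, [76, 68, 62]), (196, [70, 55, 46]), (199, [71, 55, 46]), (202, [71, 55, 46]), (205, [80, 60, 48]), (208, [95, 67, 53]), (211, [100, 69, 54]), (214, [101, 71, 55]), (217, [101, 71, 55]), (220, [100, 70, 55]), (223, [94, 68, 55]), (226, [85, 75, 67]), (229, [85, 77, 71]), (232, [89, 81, 75]), (235, [90, 82, 75]), (238, [90, 83, 76])]
cezve 44.2 21
jar 18.2 0
cup 25.2 0
```

The ladle is still, and its block matches the model at the dip (rows 205–225 against 204–226, 29 px wide against 29). The jar and cup are unchanged in the scene view. The few changed cezve pixels (21) look like the arm's shadow moving.

```bash
python3 -c "
from plant import manip
print(manip.job_done())"
```

```text
the job is handed in; nothing more can be done
None
```

The ladle now hangs freely and still at the bottom of the storage rail's dip, the bystanders were left where they stand, and the job was handed in at about 13.6 s; no verdict was returned.

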